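# Reset the returned waiting-room pagers

## Robot

A 7-joint arm with a two-finger parallel gripper is mounted at the origin on the work surface. World frame = base frame: x ahead of the robot, y to its left, z up, the work surface at z = 0. Lengths are in m, angles in rad, forces in N, time in s.
With the tool pointing down it reaches from about 0.35 to 0.9 m from the base axis. Payload 19.9 kg.
Tool frame: the origin (TCP) lies on the centre line of the jaws, within the pads' length; the fingertips stand 19 mm ahead of it and the grasp point (between the pads) is the TCP (bot.finger_overhang is the distance from the TCP to the fingertips, in m); z points along the fingers, y is the line along which they close (so a half turn about z gives the same grasp; the last joint's range is limited). The gripper opens to 94 mm and grips with 3 to 60 N. Pads are 16 mm wide; open, the fingers measure 119 mm over their backs; the gripper's body (75 mm by 177 mm) begins 78 mm behind the grasp point.
Start: joints at [-1.236, 0.417, -0.01, 1.614, 0.005, 1.111, -0.053], TCP at [0.229, 0.581, 0.224] pointing down, gripper open.
Joint ranges: [-2.81, 2.81], [-0.39, 2.02], [-1.27, 1.25], [0.06, 2.57], [-1.19, 4.33], [0.19, 2], [-2.82, 2.82]. Speed limits (rad/s): [1.89, 1.89, 2.39, 2.39, 3.01, 3.01, 3.01].

## Interface

Orientations are given as [roll, pitch, yaw] about the fixed x, y, z axes, in that order (R = Rz(yaw) Ry(pitch) Rx(roll)).
In Python, from station import bot, imaging, ticket, finder gives the robot as it stands. The module is installed in compiled form; this text tells all that it offers.
- The arm moves only by the shell command python3 -m inch 'ROWS' [OPENING] [FORCE]. ROWS is JSON, a list of rows, each a list of 6 numbers: the shift along the world's x, y, z in cm, then the turn, a rotation vector about the world's x, y, z in degrees. A call has 1 to 10 rows; each row shifts and turns the commanded pose from where the row before left it; what a row does not reach is not made up. A row lasts 1/8 s, in which the tool goes at most 62.5 mm and 10.7 degrees, less where a joint would pass 70% of its speed; a pose out of reach is approached as far as the arm can. A call is refused whole if a number of a shift passes 6.25 or a number of a turn 10.7, either way. A call with a gripper value outside its range is refused whole. OPENING is the opening, from -1 (shut) to 1 (fully open), set as the call begins (- or left out, the last holds). The fingers move at their own pace and stop on an object; FORCE is the grip in N (left out, the last holds). Time passes only in rows, so rows that do not move let the fingers close. It gives the time, the measured TCP pose, the force, the opening and the grip force at its end, in the units of the state.
- bot.observe(): the state, without advancing time (a new reading comes with each control period).
- imaging.read_camera(name): name is "scene" or "top" or "wrist"; returns a dict with "color" (384x512x3 uint8, blue, green, red), "mtx" (3x3 intrinsics, pixels), "distortion" ([k1, k2, p1, p2, k3] as OpenCV has them; the pictures are not rectified), "world_from_camera" (4x4, takes a point from camera to world coordinates). Camera axes: x right, y down, z forward; pixel columns grow to the right and rows downward; lengths in m; the calibration is good to about 2 mm. A picture is of the moment at which its call begins. There is no depth.
- ticket.close_job(): hands the job in; it is judged then, once.
Trained networks look in the newest picture that a camera, given by its name, has taken for a name from the list of things; names that differ only in an ending like _2 or _b are one class to them, and where a whole thing is asked for, a point or a joint stands for the part that bears it (a point fixed in the world has none). Each returns a list of dicts, best first, with "score" (0 to 1); they miss things now and then, are a little off and sometimes report something else, mostly with a low value. They report only what shows in the picture. A call takes as long as a camera call. They do not tell look-alikes from the thing itself.
- finder.boxes_of(label, camera): "point" ([column, row] as shares, 0 to 1, of the picture: columns of its width, rows of its height, amid what is visible of it).
- finder.landmark_of(label, camera): "point" ([column, row] as shares, 0 to 1, of the picture: columns of its width, rows of its height: a listed point, or the origin of a listed thing).
The state is a dict: "t": time; "qpos": joint angles; "qd": joint speeds; "effort": joint torques, N m; "eef_pos": TCP position; "eef_rot": TCP orientation; "contact_force": force on the tool from outside, world axes, zero at the start; "moment": the same for the moment, N m; "finger_gap": finger opening in m; "grasp_force": force on a finger pad.
Only numpy, scipy, OpenCV 4.12 (cv2) and the standard library are available. Lean on these libraries where they do the work, as an engineer would, in place of code of your own. Each camera call takes 0.05 s, during which the arm holds its last target. There are 200 camera calls.

## Task

Take every returned pager off the spinning turntable and lay it flat and centred between the stops in the bay of its own colour on the reset pad. When all of them lie in their bays, let go and press the white button fully down to reset them. Then lay all the pagers flat in the blue tray, side by side and not on one another, without disturbing the stationery around.

Things in the scene. Friction and masses are not known exactly. Their poses are not given: they have to be found in the camera images.
- turntable: round wooden desk turntable, 280 mm across, black rubber mat on top; spins freely about its vertical axis on any push. Origin on the axis at the table top (z 0); the surface that the pagers lie on is 26 mm above it. A thin rim stands 4 mm proud at 136 mm from the axis, and a steel stub 22 mm across stands 8 mm proud in the middle.
- pad: fixed grey reset pad, 350 x 128 mm (its x, y), 14 mm thick, with four bays in a row along its x and a white push button beside them. Origin at the centre of its underside, on the table.
- reset_button_top (a point): top of the round white push button (22 mm across) on the pad, beside the yellow bay's stop, 60 mm from the centre of that bay; press straight down
- reset_button (a joint): travel of the push button: 0 up, 0.006 m fully down, springs back; about 5 N to push it fully down
- tray: fixed blue open tray, 310 x 116 mm outside (its x, y), walls 4 mm thick and 24 mm high. Origin at the centre of its underside, on the table.
- tray_in (a point): centre of the tray's inner floor; axes as the tray's
- pager_red: red pager: a flat rounded plastic block, 56 x 36 x 20 mm (its x, y, z), about 80 g, the same both ways up, with a black panel on both faces. Origin at its centre. Absent in some runs.
- bay_red (a point): centre of the red-edged bay at the pad's top surface (14 mm above the table). A pager lies here with its 56 mm side along the point's y, between two aluminium stops that face each other along y, 62 mm apart and 7 mm high; in x the coloured frame is 44 mm wide. The bays are 74 mm apart along x.
- pager_yellow: yellow pager: a flat rounded plastic block, 56 x 36 x 20 mm (its x, y, z), about 80 g, the same both ways up, with a black panel on both faces. Origin at its centre. Absent in some runs.
- bay_yellow (a point): centre of the yellow-edged bay at the pad's top surface (14 mm above the table). A pager lies here with its 56 mm side along the point's y, between two aluminium stops that face each other along y, 62 mm apart and 7 mm high; in x the coloured frame is 44 mm wide. The bays are 74 mm apart along x.
- pager_green: green pager: a flat rounded plastic block, 56 x 36 x 20 mm (its x, y, z), about 80 g, the same both ways up, with a black panel on both faces. Origin at its centre. Absent in some runs.
- bay_green (a point): centre of the green-edged bay at the pad's top surface (14 mm above the table). A pager lies here with its 56 mm side along the point's y, between two aluminium stops that face each other along y, 62 mm apart and 7 mm high; in x the coloured frame is 44 mm wide. The bays are 74 mm apart along x.
- pager_blue: blue pager: a flat rounded plastic block, 56 x 36 x 20 mm (its x, y, z), about 80 g, the same both ways up, with a black panel on both faces. Origin at its centre. Absent in some runs.
- bay_blue (a point): centre of the blue-edged bay at the pad's top surface (14 mm above the table). A pager lies here with its 56 mm side along the point's y, between two aluminium stops that face each other along y, 62 mm apart and 7 mm high; in x the coloured frame is 44 mm wide. The bays are 74 mm apart along x.
- stamp_a: wooden rubber stamp, 60 mm tall, 38 mm across; origin at the centre of its underside; leave alone
- stamp_b: black rubber stamp, 60 mm tall, 38 mm across; origin at the centre of its underside; leave alone
- stapler: red stapler, 36 x 130 x 48 mm; origin at the centre of its underside; leave alone
- mug: white mug, 78 mm across, 88 mm tall; origin at the centre of its underside; leave alone
- tape_roll: roll of amber tape, 68 mm across, 19 mm tall; origin at the centre of its underside; leave alone
- notepad: white notepad, 100 x 140 x 12 mm; origin at the centre of its underside; leave alone
There are look-alikes about, which are no part of the job. Of the things that look like the pager_blue, the smallest one is meant.

How it is judged:
On the way, in this order (a step that is already met when the one before it is completed fails the run):
1. every pager lies centred in the bay of its own colour, released (horizontal distance between pager_red and bay_red below 0.009 m and angle between the x axis of pager_red and the y axis of bay_red, either way round below 0.16 rad and z of pager_red in the frame of bay_red below 0.0125 m and (angle between pager_red's own z axis and vertical below 0.1 rad or angle between pager_red's own z axis and vertical above 3.04 rad) and contact force between the fingers and pager_red below 0.1 N and linear speed of each of pager_red, pager_yellow, pager_green, pager_blue below 0.02 m/s and horizontal distance between pager_yellow and bay_yellow below 0.009 m and angle between the x axis of pager_yellow and the y axis of bay_yellow, either way round below 0.16 rad and z of pager_yellow in the frame of bay_yellow below 0.0125 m and (angle between pager_yellow's own z axis and vertical below 0.1 rad or angle between pager_yellow's own z axis and vertical above 3.04 rad) and contact force between the fingers and pager_yellow below 0.1 N and horizontal distance between pager_green and bay_green below 0.009 m and angle between the x axis of pager_green and the y axis of bay_green, either way round below 0.16 rad and z of pager_green in the frame of bay_green below 0.0125 m and (angle between pager_green's own z axis and vertical below 0.1 rad or angle between pager_green's own z axis and vertical above 3.04 rad) and contact force between the fingers and pager_green below 0.1 N and horizontal distance between pager_blue and bay_blue below 0.009 m and angle between the x axis of pager_blue and the y axis of bay_blue, either way round below 0.16 rad and z of pager_blue in the frame of bay_blue below 0.0125 m and (angle between pager_blue's own z axis and vertical below 0.1 rad or angle between pager_blue's own z axis and vertical above 3.04 rad) and contact force between the fingers and pager_blue below 0.1 N), for 0.3 s.
2. the button is pressed fully down while all pagers lie in their bays (value of joint reset_button above 0.0045 m and horizontal distance between pager_red and bay_red below 0.009 m and angle between the x axis of pager_red and the y axis of bay_red, either way round below 0.16 rad and z of pager_red in the frame of bay_red below 0.0125 m and (angle between pager_red's own z axis and vertical below 0.1 rad or angle between pager_red's own z axis and vertical above 3.04 rad) and horizontal distance between pager_yellow and bay_yellow below 0.009 m and angle between the x axis of pager_yellow and the y axis of bay_yellow, either way round below 0.16 rad and z of pager_yellow in the frame of bay_yellow below 0.0125 m and (angle between pager_yellow's own z axis and vertical below 0.1 rad or angle between pager_yellow's own z axis and vertical above 3.04 rad) and horizontal distance between pager_green and bay_green below 0.009 m and angle between the x axis of pager_green and the y axis of bay_green, either way round below 0.16 rad and z of pager_green in the frame of bay_green below 0.0125 m and (angle between pager_green's own z axis and vertical below 0.1 rad or angle between pager_green's own z axis and vertical above 3.04 rad) and horizontal distance between pager_blue and bay_blue below 0.009 m and angle between the x axis of pager_blue and the y axis of bay_blue, either way round below 0.16 rad and z of pager_blue in the frame of bay_blue below 0.0125 m and (angle between pager_blue's own z axis and vertical below 0.1 rad or angle between pager_blue's own z axis and vertical above 3.04 rad)), for 0.1 s.
At the end, for the whole second after the job is handed in: Every pager was centred in its own colour's bay (9 mm, 9 degrees, flat, released), then the button went down at least 4.5 mm with all of them there, and finally every pager lies released, at rest and flat (6 degrees, either face up) on the tray floor inside its walls (x of pager_red in the frame of tray_in between -0.148 and 0.148 m and y of pager_red in the frame of tray_in between -0.05 and 0.05 m and z of pager_red in the frame of tray_in between 0.005 and 0.0135 m and (angle between pager_red's own z axis and vertical below 0.1 rad or angle between pager_red's own z axis and vertical above 3.04 rad) and linear speed of each of pager_red, pager_yellow, pager_green, pager_blue below 0.02 m/s and contact force between the fingers and pager_red below 0.1 N and x of pager_yellow in the frame of tray_in between -0.148 and 0.148 m and y of pager_yellow in the frame of tray_in between -0.05 and 0.05 m and z of pager_yellow in the frame of tray_in between 0.005 and 0.0135 m and (angle between pager_yellow's own z axis and vertical below 0.1 rad or angle between pager_yellow's own z axis and vertical above 3.04 rad) and contact force between the fingers and pager_yellow below 0.1 N and x of pager_green in the frame of tray_in between -0.148 and 0.148 m and y of pager_green in the frame of tray_in between -0.05 and 0.05 m and z of pager_green in the frame of tray_in between 0.005 and 0.0135 m and (angle between pager_green's own z axis and vertical below 0.1 rad or angle between pager_green's own z axis and vertical above 3.04 rad) and contact force between the fingers and pager_green below 0.1 N and x of pager_blue in the frame of tray_in between -0.148 and 0.148 m and y of pager_blue in the frame of tray_in between -0.05 and 0.05 m and z of pager_blue in the frame of tray_in between 0.005 and 0.0135 m and (angle between pager_blue's own z axis and vertical below 0.1 rad or angle between pager_blue's own z axis and vertical above 3.04 rad) and contact force between the fingers and pager_blue below 0.1 N); the robot touches nothing.
It fails at once if a bystander (stamp, stapler, mug, tape, notepad) is pushed more than 40 mm or knocked over (distance of any of stamp_a, stamp_b, stapler, mug, tape_roll, notepad from where it was at the start of the episode above 0.04 m or angle between any of stamp_a, stamp_b, stapler, mug, tape_roll, notepad's own z axis and vertical above 0.7 rad).
Of pager_red, pager_yellow, pager_green, pager_blue only 3 to 4 are there at a start; the rules pass over those that are not, and their reading is None.
At some moment in a run one of pager_red, pager_yellow, pager_green, pager_blue may be knocked a few centimetres aside while the robot is not near it.
Once in a run the grip may slacken for a moment while it holds something.
It also fails if it takes over 210 s, if anything falls off the work surface, if the arm or the gripper's body presses on something with over 40 N, if the wrist force passes 120 N, or if a joint passes its speed limit or range.

## Working session

There is one attempt and no reset: what is moved stays moved. The work goes in short steps, Python scripts to look and compute and a shell command to move; the robot and the scene stay as the last step left them, time stands still between calls to the robot, and variables do not carry over. Pictures are saved under pics/ and viewed, at most 14 in all, crops included, and the job is handed in when it is done.

```bash
mkdir -p pics
cat > h.py <<'E'
import numpy as np, cv2
from station import bot, imaging, ticket, finder
def cam(n): return imaging.read_camera(n)
def w(c,px,z):
    u=cv2.undistortPoints(np.array([[px]],float),c["mtx"],np.array(c["distortion"],float))[0,0]
    T=np.array(c["world_from_camera"]); d=T[:3,:3]@[u[0],u[1],1]; o=T[:3,3]
    return o+d*(z-o[2])/d[2]
E
python3 - <<'E'
from h import *
for n in("top","scene"):
    c=cam(n); cv2.imwrite(f"pics/{n}0.png",cv2.resize(c["color"],(800,600)))
    print(n,np.round(c["world_from_camera"],3).tolist())
    for l in "turntable pad reset_button_top tray_in pager_red pager_yellow pager_green pager_blue bay_red bay_yellow bay_green bay_blue".split():
        r=finder.landmark_of(l,n)
        z=dict(turntable=0,pad=0,reset_button_top=.02,tray_in=.004).get(l,.036 if 'pager' in l else .014)
        for x in r[:3]:
            p=np.array(x["point"])*[512,384]; print(l,round(x["score"],2),p.round(),w(c,p,z).round(3))
s=bot.observe(); print(s)
E
```

```text
top [[0.006, -0.998, 0.066, 0.403], [-1.0, -0.005, 0.011, -0.005], [-0.011, -0.066, -0.998, 1.447], [0.0, 0.0, 0.0, 1.0]]
turntable 0.87 [174. 189.] [0.507 0.286 0.   ]
pad 0.69 [253. 178.] [ 0.549 -0.006  0.   ]
reset_button_top 0.55 [264. 189.] [ 0.506 -0.048  0.02 ]
tray_in 0.75 [331. 192.] [ 0.497 -0.297  0.004]
tray_in 0.3 [183. 175.] [0.56  0.251 0.004]
pager_red 0.47 [183. 176.] [0.551 0.248 0.036]
pager_red 0.15 [251. 172.] [0.568 0.001 0.036]
pager_yellow 0.72 [183. 204.] [0.448 0.243 0.036]
pager_yellow 0.49 [252. 179.] [ 0.543 -0.003  0.036]
pager_blue 0.75 [ 88. 222.] [0.381 0.596 0.036]
pager_blue 0.57 [136. 263.] [0.234 0.412 0.036]
bay_red 0.66 [336. 134.] [ 0.714 -0.313  0.014]
bay_red 0.59 [249. 206.] [0.443 0.008 0.014]
bay_red 0.41 [221. 127.] [0.736 0.112 0.014]
bay_yellow 0.64 [247. 186.] [0.519 0.015 0.014]
bay_yellow 0.23 [184. 201.] [0.463 0.245 0.014]
bay_green 0.88 [247. 171.] [0.574 0.015 0.014]
bay_green 0.62 [255. 180.] [ 0.541 -0.014  0.014]
bay_blue 0.74 [247. 145.] [0.669 0.014 0.014]
scene [[-0.856, 0.429, -0.289, 0.878], [0.517, 0.708, -0.48, 0.603],
[... 893 characters left out ...]
': array([-1.23646784,  0.41740773, -0.01029847,  1.61359434,  0.00471788,
        1.11070444, -0.05298491]), 'qd': array([ 3.74854320e-04,  1.01487203e-03, -2.67051839e-05, -1.43520240e-03,
       -2.19690681e-04,  1.80270240e-03,  6.21186894e-04]), 'effort': array([ 1.62951805e-03, -8.51009631e+01,  6.38707504e-01, -4.26280761e+01,
       -4.87332407e-02,  1.37370435e-02,  2.23314129e-05]), 'eef_pos': array([0.22939842, 0.58135935, 0.22442266]), 'eef_rot': array([-3.14150566e+00,  5.69188212e-05,  2.76578886e+00]), 'contact_force': array([ 0.85033126, -0.47995782,  0.2965296 ]), 'moment': array([-0.03610877,  0.08515374, -0.02758091]), 'grasp_force': 0.0, 'finger_gap': 0.09401107598616179}
```

View pics/top0.png

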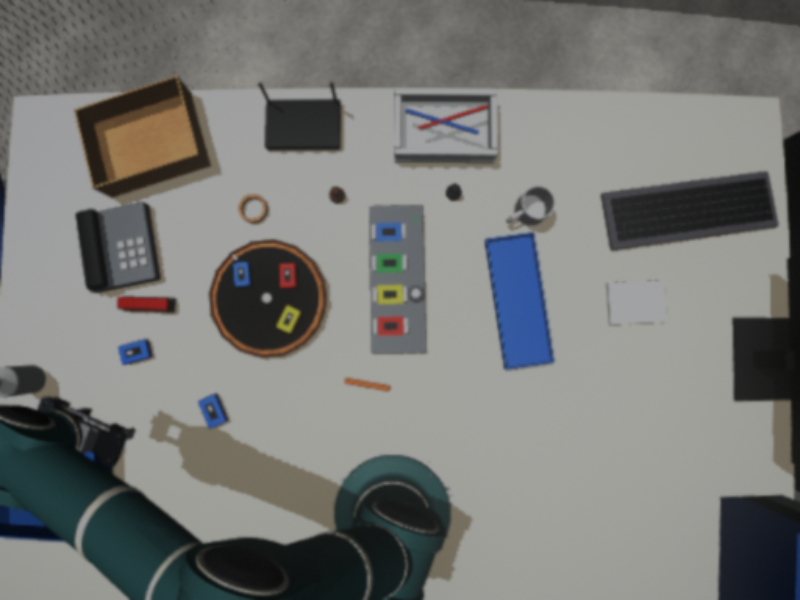

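View pics/scene0.png

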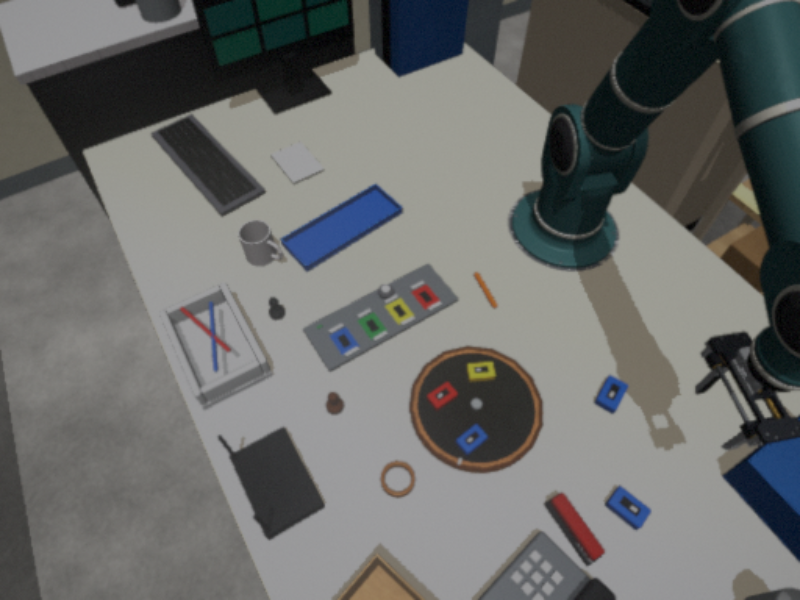

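Turntable (800-px top view, about (268,298)) carries three candidates: blue (241,273), red (287,275) and yellow (288,319). No green one shows. The blue look-alikes lie on the table at (135,351) and (213,411). The bays at (390,231..326) look like painted frames. I'll measure the sizes and check in one close crop.

```bash
cat >> h.py <<'E'
HS={'red':[(0,8),(172,180)],'yellow':[(20,38)],'green':[(45,80)],'blue':[(100,125)]}
def blobs(c,col,z,amin=40,smin=110,vmin=60):
    "coloured blobs -> (centre world xy, long,short m, yaw deg of long axis, pixel)"
    hsv=cv2.cvtColor(c["color"],cv2.COLOR_BGR2HSV); m=np.zeros(hsv.shape[:2],np.uint8)
    for a,b in HS[col]: m|=cv2.inRange(hsv,(a,smin,vmin),(b,255,255))
    out=[]
    for k in cv2.findContours(m,cv2.RETR_EXTERNAL,cv2.CHAIN_APPROX_NONE)[0]:
        if len(k)<10: continue
        P=np.array([w(c,p[0],z)[:2] for p in k])*1000
        (cx,cy),(a,b),th=cv2.minAreaRect(P.astype(np.float32))
        if a<b: a,b,th=b,a,th+90
        if a*b<amin: continue
        out.append((np.round([cx,cy],1),round(a,1),round(b,1),round((th+90)%180-90,1),k.mean(0)[0].round().astype(int)))
    return out
E
python3 - <<'E'
from h import *
c=cam("top")
for col in HS:
    for b in blobs(c,col,.046 if 1 else 0): 
        if 20<b[1]<120: print(col,*b)
cv2.imwrite("pics/crop1.png",cv2.resize(c["color"][130:280,70:290],(792,540),interpolation=cv2.INTER_CUBIC))
E
```

```text
red [434.6   4.5] 53.6 39.2 -89.7 [250 208]
red [550.2 242.9] 58.3 39.9 1.1 [183 176]
red [909.4 -86.2] 45.5 6.0 -70.6 [275  79]
red [ 937.2 -170. ] 104.9 7.2 -70.4 [298  72]
yellow [449.6 238.3] 59.2 40.5 -25.9 [184 204]
yellow [508.   5.] 53.7 35.9 -89.7 [249 188]
green [580.    7.1] 50.3 36.2 -89.7 [249 168]
blue [-26.7 875. ] 116.9 41.2 83.3 [ 12 331]
blue [126.3 704.6] 23.1 18.2 -88.1 [ 57 291]
blue [237.6 411.6] 67.3 44.5 24.5 [136 263]
blue [371.1 600. ] 69.4 42.7 -73.9 [ 86 225]
blue [553.5 348.8] 58.6 40.3 1.4 [154 175]
blue [654.5   9.4] 54.2 40.2 -89.7 [248 148]
blue [642.7 949.2] 88.4 4.2 3.7 [  0 152]
blue [ 903.4 -158.3] 80.2 6.8 72.7 [294  81]
blue [932.4 -66.1] 73.5 6.5 72.5 [269  73]
```

View pics/crop1.png

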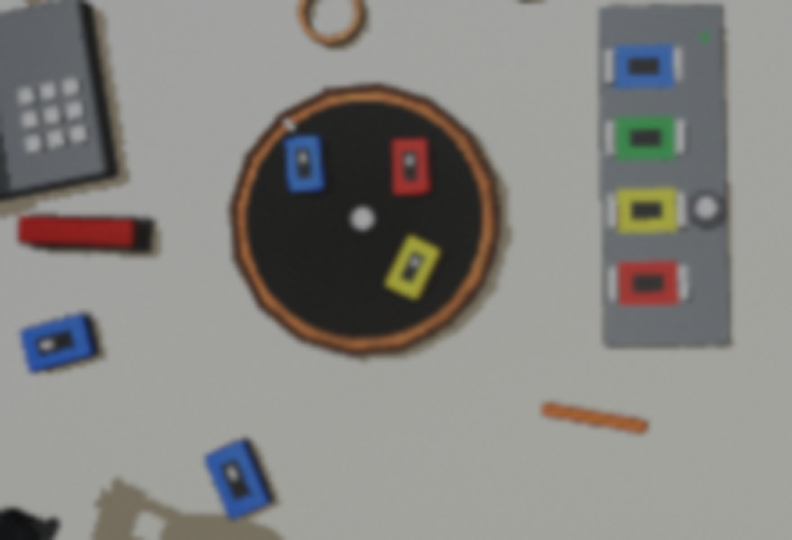

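The crop shows the turntable blue (302,163) at about 58x40 mm, and the two table blues at about 68x44 mm. So the turntable blue is the smallest and is the right one. Green is absent: the bays hold only painted frames. I'll start with yellow.

```bash
python3 -m inch '[[3,-5,0,0,0,-4.5],[4,-6,0,0,0,0],[4,-6,0,0,0,0],[4,-6,0,0,0,0],[4,-6,0,0,0,0],[3,-5.3,0,0,0,0],[0,0,0,0,0,0],[0,0,0,0,0,0]]' 0.4
cat >> h.py <<'E'
def look(n,cols,z):
    c=cam(n)
    for col in cols:
        for b in blobs(c,col,z):
            if 20<b[1]<120 and b[2]>15: print(n,col,*b)
    return c
E
python3 - <<'E'
from h import *
for n in("top","wrist"):
    c=look(n,["red","yellow","blue"],.046)
cv2.imwrite("pics/w1.png",c["color"]); print(np.round(c["world_from_camera"],3).tolist())
E
```

```text
t: 2.35
eef_pos: [0.4279, 0.2708, 0.2245]
eef_rot: [3.141, -0.0, 2.687]
contact_force: [-0.7, -0.1, 0.1]
finger_gap: 0.0658
grasp_force: 0.0
top red [434.6   4.5] 53.6 39.2 -89.7 [250 208]
top red [550.2 243. ] 58.3 40.0 1.0 [183 176]
top yellow [456.5 235.9] 48.0 42.1 -25.9 [185 202]
top yellow [507.9   6.7] 50.2 35.9 -89.7 [249 188]
top blue [371.3 599.5] 70.3 42.7 -73.9 [ 86 225]
top blue [553.5 348.8] 58.6 40.3 1.4 [154 175]
top blue [654.4   9.4] 54.1 40.2 -89.6 [248 148]
wrist red [548.1 247. ] 61.8 38.6 4.0 [280 278]
wrist red [412.4  38.7] 47.9 22.1 64.4 [ 77 259]
wrist red [480.8 539.8] 30.6 29.1 86.7 [500 120]
wrist yellow [662.7 360.1] 86.3 21.4 -22.7 [398 319]
wrist yellow [504.2  34.8] 86.8 20.6 -32.5 [112 320]
wrist yellow [448.1 242.8] 58.6 37.2 -25.9 [240 210]
wrist blue [551.1 354.3] 60.2 37.2 7.5 [363 245]
wrist blue [377.1 571.8] 39.0 19.0 15.8 [501  12]
[[0.437, 0.871, 0.226, 0.362], [0.9, -0.423, -0.108, 0.303], [0.002, 0.25, -0.968, 0.384], [0.0, 0.0, 0.0, 1.0]]
```

View pics/w1.png

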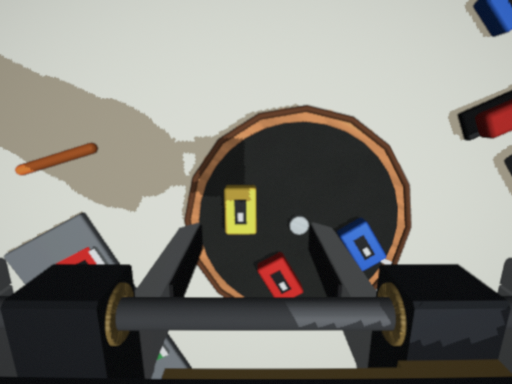

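```bash
cat >> h.py <<'E'
def proj(c,P):
    T=np.linalg.inv(np.array(c["world_from_camera"]))
    return cv2.projectPoints(np.array([P],float),cv2.Rodrigues(T[:3,:3])[0],T[:3,3],c["mtx"],np.array(c["distortion"],float))[0][0,0]
def panel(c,col,z,smin=110,vmin=60):
    "centre of the non-coloured hole (panel) inside a coloured blob, at height z"
    hsv=cv2.cvtColor(c["color"],cv2.COLOR_BGR2HSV); m=np.zeros(hsv.shape[:2],np.uint8)
    for a,b in HS[col]: m|=cv2.inRange(hsv,(a,smin,vmin),(b,255,255))
    ks,h=cv2.findContours(m,cv2.RETR_CCOMP,cv2.CHAIN_APPROX_NONE)
    out=[]
    for k,hh in zip(ks,[] if h is None else h[0]):
        if hh[3]<0 or len(k)<8: continue
        P=np.array([w(c,p[0],z)[:2] for p in k])*1000
        (cx,cy),(a,b),th=cv2.minAreaRect(P.astype(np.float32))
        if a<b: a,b,th=b,a,th+90
        if a<40: out.append((np.round([cx,cy],1),round(a,1),round(b,1),round((th+90)%180-90,1),k.mean(0)[0].round()))
    return out
E
python3 - <<'E'
from h import *
for n in("top","wrist"):
    c=cam(n)
    for col in HS:
        for p in panel(c,col,.046): print(n,col,*p)
    print(proj(c,bot.observe()["eef_pos"]), proj(c,bot.observe()["eef_pos"]+[0,0,-.019]))
E
```

```text
top red [434.6   4.5] 32.1 17.8 -89.7 [250. 208.]
top red [551.9 243. ] 32.7 18.1 1.0 [184. 176.]
top yellow [450.1 240.3] 30.4 17.9 -44.5 [184. 204.]
top yellow [507.9   4.9] 32.2 21.5 -89.7 [249. 188.]
top green [580.    7.1] 35.9 21.7 -89.7 [249. 168.]
top blue [370.1 604.3] 34.1 21.8 -88.5 [ 84. 225.]
top blue [553.4 352.4] 29.3 18.3 1.4 [154. 175.]
top blue [654.5   9.4] 32.5 18.3 -89.8 [248. 148.]
[163.92926349 208.95202464] [165.26120592 209.08106738]
wrist red [551.6 246.2] 28.9 13.2 3.5 [280. 282.]
wrist yellow [733.4 310.8] 4.9 4.9 16.7 [380. 372.]
wrist yellow [652.7 131.7] 5.4 3.3 64.2 [234. 376.]
wrist yellow [712.7 260.1] 6.5 4.1 27.3 [340. 374.]
wrist yellow [675.5 186.2] 5.4 3.3 63.9 [278. 374.]
wrist yellow [634.3 101.3] 5.2 5.1 -66.2 [208. 374.]
wrist yellow [625.7  82.6] 6.4 4.9 -78.7 [192. 374.]
wrist yellow [696.2 228.3] 7.0 3.8 -45.6 [313. 374.]
wrist yellow [684.4 204.2] 6.6 2.7 -23.9 [293. 374.]
wrist yellow [660.5 155.5] 6.6 4.0 -25.9 [252. 374.]
wrist yellow [621.3  77.9] 5.4 4.9 -78.8 [188. 373.]
wrist yellow [681.8 200.9] 6.5 5.1 14.1 [290. 374.]
wrist yellow [719.5 281.7] 8.8 3.8 6.3 [356. 372.]
wrist yellow [704.3 251.3] 6.1 4.0 15.4 [331. 372.]
wrist yellow [621.1  83.3] 5.7 3.0 -66.9 [191. 372.]
wrist yellow [449.8 242.3] 30.0 13.8 -26.3 [240. 212.]
wrist blue [553.9 354.1] 29.6 13.4 7.3 [364. 247.]
[254.03626358 251.23282834] [254.08769548 238.24670855]
```

```bash
python3 -m inch '[[1.1,-1.5,-5,0,0,0],[1.1,-1.45,-5,0,0,0],[0,0,-5,0,0,0],[0,0,0,0,0,0]]'; python3 -m inch '[[0,0,0,0,0,0]]'
```

```text
t: 3.05
eef_pos: [0.4481, 0.2403, 0.072]
eef_rot: [-3.136, -0.003, 2.688]
contact_force: [0.0, -0.0, 0.9]
finger_gap: 0.0658
grasp_force: 0.0
t: 3.18
eef_pos: [0.4506, 0.2418, 0.076]
eef_rot: [3.14, 0.001, 2.688]
contact_force: [0.1, 0.5, -0.1]
finger_gap: 0.0661
grasp_force: 0.0
```

```bash
python3 -m inch '[[0,0,-2.6,0,0,0],[0,0,0,0,0,0],[0,0,0,0,0,0]]'; python3 -m inch '[[0,0,0,0,0,0],[0,0,0,0,0,0],[0,0,0,0,0,0],[0,0,0,0,0,0]]' -1 25
```

```text
t: 3.55
eef_pos: [0.4507, 0.2415, 0.0502]
eef_rot: [3.14, 0.001, 2.688]
contact_force: [0.1, 0.0, -0.1]
finger_gap: 0.0658
grasp_force: 0.0
t: 4.05
eef_pos: [0.4501, 0.2409, 0.0486]
eef_rot: [3.142, 0.0, 2.687]
contact_force: [0.2, -0.5, 4.9]
finger_gap: 0.0359
grasp_force: 25.0
```

```bash
python3 -m inch '[[0,0,5,0,0,0],[0,0,5,0,0,0],[1,-4,3,0,0,-10.5],[1,-4,0,0,0,-10.5],[1,-4,0,0,0,-10.5],[1,-4,0,0,0,-10.5],[0,-4,0,0,0,-10.5],[0,-1,0,0,0,-10.5],[0,0,0,0,0,0],[0,0,0,0,0,0]]'
python3 - <<'E'
from h import *
s=bot.observe();print(s["eef_pos"],s["grasp_force"])
c=cam("wrist")
for col in HS:
    for p in panel(c,col,.014): 
        if p[1]>10: print(col,*p)
for b in blobs(c,"yellow",s["eef_pos"][2]-.004)+blobs(c,"yellow",.014): 
    if b[2]>12: print(b)
cv2.imwrite("pics/w2.png",c["color"])
E
```

```text
t: 5.3
eef_pos: [0.49, 0.0317, 0.1784]
eef_rot: [-3.141, -0.0, 1.593]
contact_force: [-0.4, -0.5, -1.8]
finger_gap: 0.0359
grasp_force: 25.0
[0.48999057 0.03168389 0.17835135] 24.992695748806
red [436.8   6.3] 32.1 19.0 -89.1 [206. 208.]
green [584.5  10.8] 32.0 19.0 -88.5 [341. 207.]
blue [658.5  13.1] 30.9 18.7 -88.9 [408. 206.]
(array([491. ,  38.6]), 64.7, 39.2, -88.7, array([259, 234]))
(array([494.1, -26.1]), 128.1, 77.7, -88.7, array([259, 234]))
```

View pics/w2.png

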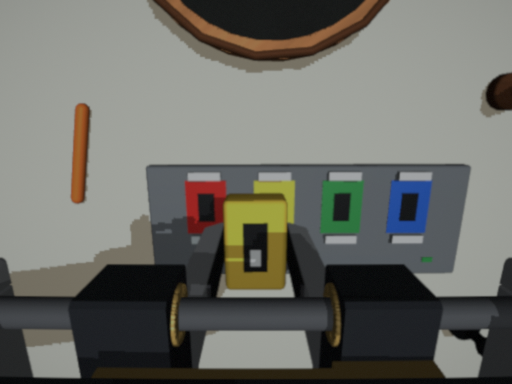

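The picture shows yellow held at (255,240), the bays red (206,208), green (341,207) and blue (408,206), and the yellow bay partly hidden at (274,205). Next I'll work out the in-hand offset.

Run:
```python
from h import *
s=bot.observe();e=s["eef_pos"]
c=cam("wrist"); 
hsv=cv2.cvtColor(c["color"],cv2.COLOR_BGR2HSV)
m=((c["color"].max(2)<45)).astype(np.uint8)[215:280,238:274]
n,l,st,ce=cv2.connectedComponentsWithStats(m)
for i in range(1,n):
    if st[i,4]>60:
        x,y,W,H,A=st[i]; p=[238+x+W/2-.5,215+y+H/2-.5]; print(p,W,H,w(c,p,e[2]-.0026))
print(e, proj(c,e-[0,0,.0026]))
```

```text
[np.float64(255.0), np.float64(248.0)] 23 47 [0.48954544 0.03247139 0.17575571]
[0.49001391 0.03171702 0.17835571] [255.79517733 249.24683692]
```

```bash
python3 -m inch '[[2.05,-2.5,0,0,0,0.2],[0,0,-5,0,0,0],[0,0,-5,0,0,0],[0,0,-2.5,0,0,0],[0,0,0,0,0,0],[0,0,0,0,0,0]]'; python3 -m inch '[[0,0,-0.6,0,0,0],[0,0,-0.6,0,0,0],[0,0,-0.4,0,0,0],[0,0,0,0,0,0]]'
```

```text
t: 6.15
eef_pos: [0.5112, 0.0061, 0.0544]
eef_rot: [3.141, -0.0, 1.592]
contact_force: [0.2, -0.8, -1.1]
finger_gap: 0.0359
grasp_force: 25.0
t: 6.65
eef_pos: [0.5104, 0.0058, 0.0372]
eef_rot: [-3.141, 0.0, 1.591]
contact_force: [-0.7, 0.9, 0.0]
finger_gap: 0.0359
grasp_force: 25.0
```

```bash
python3 -m inch '[[0,0,0,0,0,0],[0,0,0,0,0,0],[0,0,0,0,0,0]]' 0.15; python3 -m inch '[[0,0,5,0,0,0],[0,0,5,0,0,0],[0,3,5,0,0,0],[0,3,0,0,0,0],[0,0,0,0,0,0],[0,0,0,0,0,0]]'
python3 - <<'E'
from h import *
for n in("wrist","top"):
    c=cam(n)
    for col,z in(("red",.014),("yellow",.034),("green",.014),("blue",.014)):
        for p in panel(c,col,z): 
            if p[1]>10 and abs(p[0][1])<60: print(n,col,*p)
    for col in("red","blue"):
        for p in panel(c,col,.046): 
            if p[1]>10 and p[0][1]>150: print(n,col,*p)
cv2.imwrite("pics/w3.png",cam("wrist")["color"])
E
```

```text
t: 7.02
eef_pos: [0.5106, 0.0059, 0.0375]
eef_rot: [3.141, -0.0, 1.591]
contact_force: [-0.1, 0.4, -0.1]
finger_gap: 0.054
grasp_force: 0.0
t: 7.78
eef_pos: [0.5103, 0.0652, 0.1872]
eef_rot: [-3.141, 0.0, 1.591]
contact_force: [-0.2, -0.3, 0.0]
finger_gap: 0.0539
grasp_force: 0.0
wrist yellow [510.6   6.9] 30.3 14.3 -88.8 [254. 241.]
wrist blue [658.4  12.6] 32.0 18.6 -88.4 [383. 232.]
top red [551.9 243. ] 32.7 18.1 1.0 [183. 176.]
top blue [238.1 413.9] 38.6 21.2 28.0 [135. 263.]
top blue [555.1 352.5] 32.8 18.3 1.4 [154. 175.]
```

View pics/w3.png

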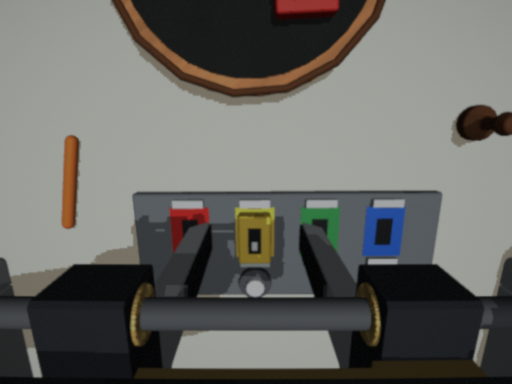

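Yellow lies in its bay at (254,241), flat between the stops. Next is red.

```bash
python3 -m inch '[[0.5,2,0.5,0,0,10],[0.5,2,0.5,0,0,10],[0.5,2,0.5,0,0,10],[0.5,2,0.5,0,0,10],[0.5,2,0.5,0,0,10],[0.5,2,0,0,0,10],[0.5,2,0,0,0,10],[0.5,2,0,0,0,10],[0.2,2,0,0,0,10],[0,0,0,0,0,0]]' 0.4
python3 - <<'E'
from h import *
c=cam("wrist"); print(bot.observe()["eef_pos"])
for col in("red","blue"):
    for b in panel(c,col,.046)+blobs(c,col,.046):
        if b[1]>20 and b[2]>10: print(col,*b)
E
```

```text
t: 9.18
eef_pos: [0.5525, 0.2462, 0.2119]
eef_rot: [-3.142, -0.001, -3.121]
contact_force: [0.5, -1.0, 0.1]
finger_gap: 0.0657
grasp_force: 0.0
[0.55262941 0.24509845 0.21198523]
red [551.4 246. ] 30.3 14.5 4.4 [254. 185.]
red [440.5  28.9] 29.1 15.9 -88.5 [39. 72.]
red [550.6 246. ] 58.0 37.7 4.2 [254 183]
red [440.5  28.7] 54.9 39.8 -88.2 [38 71]
blue [553.6 354. ] 30.5 14.2 6.1 [354. 189.]
blue [638.4  33.6] 54.9 31.4 -88.5 [ 67 252]
blue [552.5 352.6] 58.6 38.8 7.2 [352 187]
```

```bash
python3 -m inch '[[-0.1,0.05,-5,0,0,3],[0,0,-5,0,0,0],[0,0,-4,0,0,0],[0,0,-2.2,0,0,0],[0,0,0,0,0,0],[0,0,0,0,0,0]]'; python3 -m inch '[[0,0,0,0,0,0],[0,0,0,0,0,0],[0,0,0,0,0,0],[0,0,0,0,0,0]]' -1 25
```

```text
t: 9.98
eef_pos: [0.5522, 0.2459, 0.0515]
eef_rot: [3.142, 0.001, -3.071]
contact_force: [-0.4, 0.0, 0.3]
finger_gap: 0.0661
grasp_force: 0.0
t: 10.48
eef_pos: [0.5517, 0.2464, 0.0507]
eef_rot: [3.142, 0.0, -3.069]
contact_force: [-0.5, -0.0, 3.3]
finger_gap: 0.0359
grasp_force: 25.0
```

```bash
python3 -m inch '[[0,0,5,0,0,0],[-1,-2,5,0,0,-10.3],[-1.5,-3,3,0,0,-10.3],[-1.5,-3,0,0,0,-10.3],[-1.5,-3,0,0,0,-10.3],[-1.5,-3,0,0,0,-10.3],[-1.5,-3,0,0,0,-10.3],[-1.5,-3,0,0,0,-10.3],[-1.5,-1.6,0,0,0,-10.3],[0,0,0,0,0,-10.1]]';python3 -m inch '[[0,0,0,0,0,0],[0,0,0,0,0,0]]'
cat >> h.py <<'E'
def inhand(c,col,top):
    "held pager's panel relative to the TCP, mm (world axes); top = height of its top face above the TCP"
    e=bot.observe()["eef_pos"]
    for f in (panel,blobs):
        for b in f(c,col,e[2]+top):
            if b[1]>20 and b[2]>10 and np.hypot(*(b[0]-e[:2]*1000))<30: print(f.__name__,b[0]-e[:2]*1000,b[1:])
    m=((c["color"].max(2)<45)).astype(np.uint8); x0,y0=238,215
    n,l,st,ce=cv2.connectedComponentsWithStats(m[y0:290,x0:274])
    for i in range(1,n):
        x,y,W,H,A=st[i]
        if A>60: p=[x0+x+W/2-.5,y0+y+H/2-.5]; print("dark",p,W,H,(w(c,p,e[2]+top)-e)[:2]*1000)
E
python3 - <<'E'
from h import *
s=bot.observe();print(s["eef_pos"],s["grasp_force"])
c=cam("wrist"); inhand(c,"red",-.0046)
for col in HS:
    for p in panel(c,col,.034 if col=="yellow" else .014): 
        if p[1]>10 and p[0][1]<60: print(col,*p)
E
```

```text
t: 11.72
eef_pos: [0.4357, 0.0293, 0.1805]
eef_rot: [-3.141, -0.001, 1.592]
contact_force: [0.6, 0.2, -1.1]
finger_gap: 0.0356
grasp_force: 25.0
t: 11.98
eef_pos: [0.4366, 0.0306, 0.1804]
eef_rot: [-3.142, 0.0, 1.605]
contact_force: [-0.6, -0.2, -1.1]
finger_gap: 0.0361
grasp_force: 25.0
[0.43663133 0.03056402 0.18041688] 24.999884068965912
panel [-0.19121244  0.46674748] (30.4, 14.3, -88.6, array([255., 246.]))
blobs [-0.69121244  7.56674748] (64.2, 35.1, -88.0, array([255, 226]))
dark [np.float64(255.0), np.float64(246.0)] 23 47 [-0.43667306  1.11617237]
yellow [510.    6.7] 28.4 13.9 -88.3 [325. 215.]
green [584.5  10.8] 32.3 19.5 -88.3 [388. 208.]
blue [658.6  12.7] 31.4 18.8 -88.4 [454. 208.]
```

```bash
python3 -m inch '[[0.04,-2.5,-2,0,0,0],[0,0,-5,0,0,0],[0,0,-5,0,0,0],[0,0,-0.8,0,0,0],[0,0,-0.6,0,0,0],[0,0,-0.6,0,0,0],[0,0,-0.1,0,0,0],[0,0,0,0,0,0],[0,0,0,0,0,0]]'
```

```text
t: 13.15
eef_pos: [0.4372, 0.0055, 0.0398]
eef_rot: [3.141, -0.0, 1.6]
contact_force: [0.3, -0.4, -0.5]
finger_gap: 0.0356
grasp_force: 25.0
```

```bash
python3 -m inch '[[0,0,-0.1,0,0,0],[0,0,0,0,0,0]]'; python3 -m inch '[[0,0,0,0,0,0],[0,0,0,0,0,0],[0,0,0,0,0,0]]' 0.15; python3 -m inch '[[0,0,5,0,0,0],[0,0,5,0,0,0],[0,3,5,0,0,0],[0,3,0,0,0,0],[0,0,0,0,0,0],[0,0,0,0,0,0]]'
python3 - <<'E'
from h import *
c=cam("wrist"); print(bot.observe()["eef_pos"])
for col in HS:
    for p in panel(c,col,.014 if col in("green","blue") else .034): 
        if p[1]>10 and p[0][1]<60: print(col,*p)
c=look("top",["blue","yellow","red"],.046)
E
```

```text
t: 13.4
eef_pos: [0.4371, 0.0054, 0.0386]
eef_rot: [3.141, -0.0, 1.6]
contact_force: [-2.5, -0.1, 6.8]
finger_gap: 0.0359
grasp_force: 25.0
t: 13.78
eef_pos: [0.4369, 0.0053, 0.0384]
eef_rot: [-3.141, 0.0, 1.6]
contact_force: [0.7, 0.2, -0.5]
finger_gap: 0.0541
grasp_force: 0.0
t: 14.52
eef_pos: [0.4367, 0.0648, 0.1882]
eef_rot: [-3.141, 0.0, 1.6]
contact_force: [-1.0, -0.5, 0.1]
finger_gap: 0.054
grasp_force: 0.0
[0.43675269 0.06454706 0.18809664]
red [436.9   6.1] 30.4 15.4 -88.3 [254. 241.]
red [434.4  37.1] 28.7 4.5 1.7 [252. 214.]
green [584.5  11.2] 33.3 19.4 -88.5 [382. 234.]
blue [658.5  13.2] 31.0 18.7 -88.4 [445. 233.]
top blue [237.6 411.6] 67.3 44.5 24.5 [136 263]
top blue [371.3 599.5] 70.2 42.7 -73.8 [ 86 225]
top blue [566.2 360.1] 55.3 40.4 1.5 [151 171]
top blue [654.5   9.4] 54.2 40.2 -89.7 [248 148]
top yellow [ 5.08e+02 -4.00e-01] 43.0 35.9 -89.7 [252 187]
top red [434.7 -11.5] 39.2 21.4 0.3 [254 208]
```

```bash
python3 -m inch '[[1,2.5,0.5,0,0,10],[1.5,3.3,0.5,0,0,10],[1.5,3.3,0.5,0,0,10],[1.5,3.3,0.5,0,0,10],[1.5,3.3,0.5,0,0,10],[1.5,3.3,0,0,0,10],[1.5,3.3,0,0,0,10],[1.5,3.3,0,0,0,10],[0.8,3.3,0,0,0,10],[0,0,0,0,0,0]]' 0.4
python3 -m inch '[[0,0,0,0,0,0],[0,0,0,0,0,0]]'
python3 - <<'E'
from h import *
for n in("wrist","top"):
  c=cam(n); print(bot.observe()["eef_pos"])
  for col in("blue",):
    for b in panel(c,col,.046)+blobs(c,col,.046):
        if b[1]>20 and b[2]>10: print(n,col,*b)
  if n=="wrist": cv2.imwrite("pics/w4.png",c["color"])
E
```

```text
t: 15.88
eef_pos: [0.56, 0.3556, 0.2121]
eef_rot: [-3.141, -0.001, -3.109]
contact_force: [0.5, -0.5, -0.7]
finger_gap: 0.0656
grasp_force: 0.0
t: 16.12
eef_pos: [0.5602, 0.353, 0.2135]
eef_rot: [-3.141, 0.0, -3.115]
contact_force: [0.7, 0.2, -0.3]
finger_gap: 0.0654
grasp_force: 0.0
[0.56015078 0.35334288 0.21357118]
wrist blue [567.5 365.6] 29.4 14.2 2.4 [266. 192.]
wrist blue [566.3 365.5] 58.0 37.5 5.2 [265 190]
wrist blue [387.9 580.4] 35.9 35.6 9.3 [492  19]
[0.56008414 0.35359984 0.21363973]
top blue [370.1 604.3] 34.1 21.8 -88.5 [ 84. 225.]
top blue [654.5   9.4] 32.5 18.3 -89.8 [248. 148.]
top blue [ 39.4 811.9] 239.3 227.9 90.0 [ 33 314]
top blue [371.3 599.5] 70.3 42.7 -73.9 [ 86 225]
top blue [549.7 359.7] 40.5 21.8 -89.8 [151 176]
top blue [ 495.9 -290.6] 300.8 111.2 8.5 [332 192]
top blue [652.7   9.4] 54.2 36.5 -89.8 [248 148]
```

View pics/w4.png

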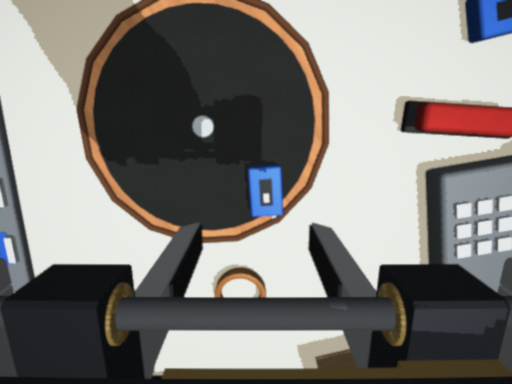

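Blue at (265,190) has been knocked outward to just inside the rim. It's still on the mat, and its box measures 58x37 mm. I'll pick it with a slightly higher tip.

```bash
python3 -m inch '[[0.7,1.2,-5,0,0,2.3],[0,0,-5,0,0,0],[0,0,-4,0,0,0],[0,0,-2.1,0,0,0],[0,0,0,0,0,0],[0,0,0,0,0,0]]' 0.25; python3 -m inch '[[0,0,0,0,0,0],[0,0,0,0,0,0],[0,0,0,0,0,0],[0,0,0,0,0,0]]' -1 25
```

```text
t: 16.98
eef_pos: [0.5678, 0.3668, 0.0542]
eef_rot: [3.141, 0.002, -3.073]
contact_force: [0.1, -0.3, 0.3]
finger_gap: 0.0588
grasp_force: 0.0
t: 17.48
eef_pos: [0.5671, 0.3663, 0.053]
eef_rot: [3.142, 0.0, -3.072]
contact_force: [-1.6, -1.7, 7.0]
finger_gap: 0.0355
grasp_force: 24.9
```

```bash
python3 -m inch '[[0,0,5,0,0,0],[0.5,-2.6,5,0,0,-10.3],[1,-4,3,0,0,-10.3],[1,-4,0,0,0,-10.3],[1,-4,0,0,0,-10.3],[1,-4,0,0,0,-10.3],[1.2,-4,0,0,0,-10.3],[1.2,-4,0,0,0,-10.3],[1.2,-4,0,0,0,-10.3],[1,-2,0,0,0,-10.1]]';python3 -m inch '[[0,0,0,0,0,0],[0,0,0,0,0,0]]'
python3 - <<'E'
from h import *
s=bot.observe();print(s["eef_pos"],s["grasp_force"])
c=cam("wrist"); inhand(c,"blue",-.007)
for col in HS:
    for p in panel(c,col,.014 if col in("green","blue") else .034): 
        if p[1]>10 and p[0][1]<60: print(col,*p)
E
```

```text
t: 18.73
eef_pos: [0.6582, 0.0377, 0.1827]
eef_rot: [3.141, 0.001, 1.588]
contact_force: [-0.4, 1.2, -0.7]
finger_gap: 0.0357
grasp_force: 24.9
t: 18.98
eef_pos: [0.6577, 0.0414, 0.1822]
eef_rot: [-3.141, -0.0, 1.6]
contact_force: [0.1, -0.0, -1.3]
finger_gap: 0.0356
grasp_force: 24.9
[0.6577163  0.04138008 0.18224521] 24.8835951089859
panel [-0.60491822  0.49407222] (30.6, 14.2, -87.7, array([255., 245.]))
blobs [-0.70491822  5.69407222] (61.1, 35.0, -87.2, array([254, 227]))
dark [np.float64(255.0), np.float64(244.5)] 23 46 [-0.45653377  0.79819441]
red [437.2   6. ] 30.0 14.4 -88.3 [ 46. 216.]
yellow [510.4   6.7] 28.8 14.1 -88.3 [114. 218.]
green [584.2  10.4] 32.5 20.3 -88.3 [188. 211.]
```

```bash
python3 -m inch '[[0.12,-2.95,-2,0,0,0],[0,0,-5,0,0,0],[0,0,-5,0,0,0],[0,0,-0.8,0,0,0],[0,0,-0.6,0,0,0],[0,0,-0.6,0,0,0],[0,0,-0.1,0,0,0],[0,0,0,0,0,0],[0,0,0,0,0,0]]'
```

```text
t: 20.15
eef_pos: [0.6593, 0.0109, 0.0418]
eef_rot: [3.141, -0.0, 1.597]
contact_force: [1.2, 0.2, -0.6]
finger_gap: 0.0356
grasp_force: 24.9
```

```bash
python3 -m inch '[[0,0,-0.12,0,0,0],[0,0,0,0,0,0]]'; python3 -m inch '[[0,0,0,0,0,0],[0,0,0,0,0,0],[0,0,0,0,0,0]]' 0.15; python3 -m inch '[[0,0,5,0,0,0],[0,0,5,0,0,0],[-3,3,5,0,0,0],[-4,3,0,0,0,0],[0,0,0,0,0,0],[0,0,0,0,0,0]]'
python3 - <<'E'
from h import *
c=cam("wrist"); print(bot.observe()["eef_pos"])
for col in HS:
    for p in panel(c,col,.014 if col in("green",) else .034): 
        if p[1]>10 and p[0][1]<60: print(col,*p)
cv2.imwrite("pics/w5.png",c["color"])
print(w(c,[0,0],0))
for n in("wrist","top"):
    c=cam(n)
    for x in finder.landmark_of("reset_button_top",n)[:2]: print(n,x["score"],w(c,np.array(x["point"])*[512,384],.022))
E
```

```text
t: 20.4
eef_pos: [0.6594, 0.0109, 0.041]
eef_rot: [3.141, -0.0, 1.596]
contact_force: [-3.8, 0.4, 11.2]
finger_gap: 0.0354
grasp_force: 24.9
t: 20.78
eef_pos: [0.6592, 0.0108, 0.0402]
eef_rot: [-3.142, 0.0, 1.596]
contact_force: [0.1, -0.2, 0.7]
finger_gap: 0.0535
grasp_force: 0.0
t: 21.52
eef_pos: [0.5908, 0.0693, 0.188]
eef_rot: [3.141, 0.0, 1.597]
contact_force: [-0.7, -0.2, 0.4]
finger_gap: 0.0541
grasp_force: 0.0
[0.59101611 0.06878409 0.18784654]
red [437.2   5.9] 29.4 15.7 -88.4 [113. 242.]
green [584.5  11.4] 33.2 19.8 -88.5 [248. 234.]
[0.32606256 0.25184895 0.        ]
top 0.36 [ 0.50706568 -0.05285914  0.022     ]
```

View pics/w5.png

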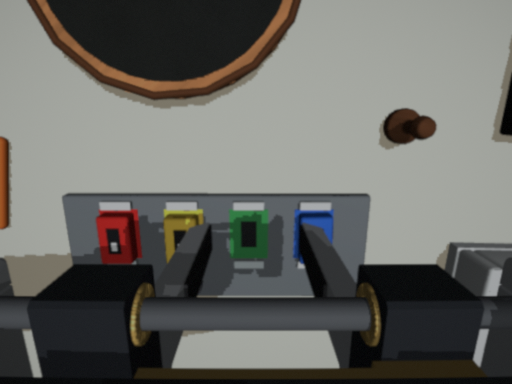

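Red and blue lie squarely in their bays at (119,237) and (315,233), yellow sits at (183,235), and green is empty. Next I'll move to the button and check the bays from there.

```bash
python3 -m inch '[[-4,-4,0,0,0,0],[-4,-4,0,0,0,0],[0,-2,0,0,0,0],[0,0,0,0,0,0],[0,0,0,0,0,0]]' 0.9
python3 - <<'E'
from h import *
c=cam("wrist"); print(bot.observe()["eef_pos"])
for col in("red","yellow","blue"):
    for p in panel(c,col,.034): 
        if p[1]>10 and p[0][1]<60: print(col,*p)
g=cv2.cvtColor(c["color"],cv2.COLOR_BGR2HSV); m=cv2.inRange(g,(0,0,170),(180,60,255))
q=proj(c,[.511,-.052,.022]);print(q)
for x in finder.landmark_of("reset_button_top","wrist")[:2]: print(x["score"],w(c,np.array(x["point"])*[512,384],.022))
n,l,st,ce=cv2.connectedComponentsWithStats(m)
for i in range(1,n):
    if 60<st[i,4]<2000 and abs(ce[i]-q).max()<60: print(st[i],w(c,ce[i],.022))
cv2.imwrite("pics/w6.png",c["color"])
E
```

```text
t: 22.4
eef_pos: [0.5109, -0.03, 0.1877]
eef_rot: [-3.141, 0.0, 1.597]
contact_force: [0.4, 0.2, 0.4]
finger_gap: 0.0893
grasp_force: 0.0
[ 0.51087695 -0.02982471  0.18766486]
red [436.9   6.6] 29.2 14.2 -88.6 [183. 152.]
yellow [510.1   7. ] 30.3 13.3 -88.5 [256. 153.]
blue [658.9  11.7] 29.5 14.6 -87.9 [402. 152.]
[254.87070118 205.87652339]
0.57 [ 0.51847291 -0.05204773  0.022     ]
```

View pics/w6.png

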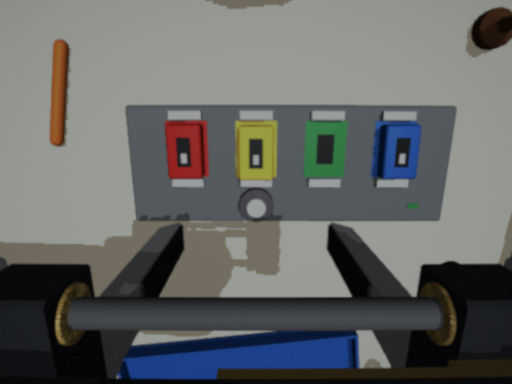

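All three pagers lie within about 1.5 mm of their bay centres. The button's white top is at (256,208), about (0.512,-0.053). I'll close the fingers and press.

```bash
python3 -m inch '[[0.1,-2.3,0,0,0,0],[0,0,-5,0,0,0],[0,0,-5,0,0,0],[0,0,-2,0,0,0],[0,0,-0.8,0,0,0],[0,0,0,0,0,0],[0,0,0,0,0,0]]' -1; python3 -m inch '[[0,0,-0.5,0,0,0],[0,0,0,0,0,0]]';python3 -m inch '[[0,0,-0.5,0,0,0],[0,0,0,0,0,0]]'
```

```text
t: 23.38
eef_pos: [0.5122, -0.0534, 0.0608]
eef_rot: [3.14, -0.0, 1.597]
contact_force: [-0.3, -0.4, -0.6]
finger_gap: 0.0229
grasp_force: 0.0
t: 23.62
eef_pos: [0.5116, -0.0535, 0.0549]
eef_rot: [3.141, -0.0, 1.597]
contact_force: [0.3, 0.1, 1.3]
finger_gap: 0.0031
grasp_force: 0.8
t: 23.88
eef_pos: [0.5119, -0.0535, 0.0498]
eef_rot: [3.141, 0.0, 1.596]
contact_force: [1.9, 0.8, 4.6]
finger_gap: 0.0001
grasp_force: 2.2
```

```bash
python3 -m inch '[[0,0,-0.2,0,0,0],[0,0,0,0,0,0]]';python3 -m inch '[[0,0,-0.2,0,0,0],[0,0,0,0,0,0],[0,0,0,0,0,0]]'
```

```text
t: 24.12
eef_pos: [0.5121, -0.0536, 0.0489]
eef_rot: [3.141, -0.001, 1.596]
contact_force: [-5.6, 0.9, 26.3]
finger_gap: 0.0002
grasp_force: 13.1
t: 24.5
eef_pos: [0.5123, -0.0537, 0.0481]
eef_rot: [3.14, -0.002, 1.596]
contact_force: [-16.2, 3.4, 60.9]
finger_gap: 0.0007
grasp_force: 30.6
```

Bottomed out with over 25 N on it, so the button is fully down. I'll raise and fetch red.

```bash
python3 -m inch '[[0,0,2,0,0,0],[0,0,5,0,0,0],[-2.5,2,0,0,0,0],[-2.5,2,0,0,0,0],[-2.5,2,0,0,0,0],[0,0,0,0,0,0],[0,0,0,0,0,0]]' 0.15
python3 - <<'E'
from h import *
c=cam("wrist"); print(bot.observe()["eef_pos"])
for col in("red","yellow","blue"):
    for p in panel(c,col,.034): 
        if p[1]>10 and p[0][1]<60: print(col,*p)
c=cam("top"); 
for col in("red","yellow","blue"):
    for p in panel(c,col,.034): 
        if p[1]>10 and abs(p[0][1])<60: print("top",col,*p)
for b in blobs(c,"blue",.024):
    if b[1]>250: print(b)
E
```

```text
t: 25.38
eef_pos: [0.437, 0.0063, 0.116]
eef_rot: [3.141, 0.0, 1.597]
contact_force: [0.7, 0.4, -0.2]
finger_gap: 0.0535
grasp_force: 0.0
[0.43712856 0.00599932 0.11596937]
red [437.1   6.2] 29.8 14.1 -88.5 [255. 209.]
yellow [509.9   6.9] 29.1 13.9 -88.5 [344. 210.]
top blue [660.3   7.7] 29.1 18.4 -89.8 [249. 147.]
(array([ 497.4, -295.1]), 305.5, 112.9, 8.5, array([332, 192]))
```

```bash
python3 -m inch '[[0,0,-4.5,0,0,0],[0,0,-3.3,0,0,0],[0,0,0,0,0,0],[0,0,0,0,0,0]]'; python3 -m inch '[[0,0,0,0,0,0],[0,0,0,0,0,0],[0,0,0,0,0,0],[0,0,0,0,0,0]]' -1 25; python3 -m inch '[[0,0,5,0,0,0],[0,0,4,0,0,0],[-0.6,-6.2,0,0,0,1.4],[-0.6,-6.2,0,0,0,1.4],[-0.6,-6.2,0,0,0,1.4],[-0.6,-6.2,0,0,0,1.4],[-0.5,-6.2,0,0,0,1.4],[0,0,0,0,0,0],[0,0,0,0,0,0]]'
```

```text
t: 25.98
eef_pos: [0.4371, 0.006, 0.0388]
eef_rot: [3.141, 0.0, 1.596]
contact_force: [0.6, 0.5, -0.2]
finger_gap: 0.054
grasp_force: 0.0
t: 26.48
eef_pos: [0.437, 0.0067, 0.0386]
eef_rot: [3.141, -0.001, 1.597]
contact_force: [-2.7, 0.2, 11.2]
finger_gap: 0.0357
grasp_force: 25.0
t: 27.6
eef_pos: [0.4074, -0.3031, 0.1278]
eef_rot: [-3.141, -0.0, 1.718]
contact_force: [0.3, 0.9, -1.7]
finger_gap: 0.0355
grasp_force: 25.0
```

```bash
python3 -m inch '[[0.05,-0.5,-5,0,0,0],[0,0,-3.6,0,0,0],[0,0,-0.6,0,0,0],[0,0,-0.4,0,0,0],[0,0,0,0,0,0],[0,0,0,0,0,0]]'; python3 -m inch '[[0,0,-0.3,0,0,0],[0,0,0,0,0,0]]'
```

```text
t: 28.35
eef_pos: [0.4087, -0.3086, 0.0328]
eef_rot: [3.14, 0.001, 1.719]
contact_force: [-0.1, -0.7, -0.7]
finger_gap: 0.0359
grasp_force: 25.0
t: 28.6
eef_pos: [0.408, -0.3085, 0.0289]
eef_rot: [-3.142, 0.0, 1.719]
contact_force: [-0.2, -0.5, -0.6]
finger_gap: 0.0358
grasp_force: 25.0
```

```bash
python3 -m inch '[[0,0,-0.15,0,0,0],[0,0,0,0,0,0]]';python3 -m inch '[[0,0,0,0,0,0],[0,0,0,0,0,0],[0,0,0,0,0,0]]' 0.15;  python3 -m inch '[[0,0,5,0,0,0],[0,0,4,0,0,0],[2,6.2,0,0,0,-1.4],[2,6.2,0,0,0,-1.4],[2,6.2,0,0,0,-1.4],[2,6.2,0,0,0,-1.4],[2.2,6.2,0,0,0,-1.4],[0,0.6,0,0,0,0],[0,0,0,0,0,0],[0,0,0,0,0,0]]'
python3 - <<'E'
from h import *
c=cam("wrist"); print(bot.observe()["eef_pos"])
for col in("yellow","blue"):
    for p in panel(c,col,.034): 
        if p[1]>10 and p[0][1]<60: print(col,*p)
c=cam("top"); print(panel(c,"red",.024))
E
```

```text
t: 28.85
eef_pos: [0.4081, -0.3088, 0.0281]
eef_rot: [3.141, -0.0, 1.718]
contact_force: [-5.5, 4.1, 22.8]
finger_gap: 0.0358
grasp_force: 25.0
t: 29.22
eef_pos: [0.408, -0.3085, 0.0273]
eef_rot: [-3.141, 0.0, 1.719]
contact_force: [0.1, 0.1, 0.4]
finger_gap: 0.0541
grasp_force: 0.0
t: 30.48
eef_pos: [0.5054, -0.0072, 0.1174]
eef_rot: [-3.141, 0.0, 1.594]
contact_force: [-0.4, 0.4, -0.4]
finger_gap: 0.0537
grasp_force: 0.0
[ 0.50546857 -0.00718689  0.11749312]
yellow [509.9   6.8] 29.3 13.7 -87.9 [262. 191.]
blue [658.8  12.1] 29.5 14.2 -87.5 [444. 190.]
[(array([ 408.7, -313.2]), 30.2, 17.0, -78.6, array([337., 216.]))]
```

Red is flat in the tray. Now yellow.

```bash
python3 -m inch '[[0.5,1.35,-2,0,0,0],[0,0,-3,0,0,0],[0,0,-2.9,0,0,0],[0,0,0,0,0,0],[0,0,0,0,0,0]]'; python3 -m inch '[[0,0,0,0,0,0],[0,0,0,0,0,0],[0,0,0,0,0,0],[0,0,0,0,0,0]]' -1 25; python3 -m inch '[[0,0,5,0,0,0],[0,0,4,0,0,0],[-0.3,-6,0,0,0,1.4],[-0.3,-6,0,0,0,1.4],[-0.3,-6,0,0,0,1.4],[-0.3,-6,0,0,0,1.4],[-0.1,-6,0,0,0,1.4],[0,0,0,0,0,0],[0,0,0,0,0,0]]'
```

```text
t: 31.2
eef_pos: [0.5111, 0.0071, 0.0394]
eef_rot: [3.141, 0.0, 1.595]
contact_force: [-0.1, 0.3, -0.3]
finger_gap: 0.0539
grasp_force: 0.0
t: 31.7
eef_pos: [0.511, 0.0079, 0.039]
eef_rot: [3.141, -0.0, 1.596]
contact_force: [-2.4, 0.2, 8.9]
finger_gap: 0.0357
grasp_force: 25.0
t: 32.83
eef_pos: [0.4976, -0.292, 0.1283]
eef_rot: [-3.141, -0.0, 1.718]
contact_force: [0.8, 0.4, 0.3]
finger_gap: 0.0354
grasp_force: 25.0
```

```bash
python3 -m inch '[[0,-0.3,-5,0,0,0],[0,0,-3.6,0,0,0],[0,0,-0.8,0,0,0],[0,0,-0.5,0,0,0],[0,0,-0.1,0,0,0],[0,0,0,0,0,0],[0,0,0,0,0,0]]';python3 -m inch '[[0,0,0,0,0,0],[0,0,0,0,0,0],[0,0,0,0,0,0]]' 0.15;  python3 -m inch '[[0,0,5,0,0,0],[0,0,4,0,0,0],[3,6,0,0,0,-1.4],[3,6,0,0,0,-1.4],[3,6,0,0,0,-1.4],[3,6,0,0,0,-1.4],[3.4,5.7,0,0,0,-1.4],[0,0,0,0,0,0],[0,0,0,0,0,0]]'
python3 - <<'E'
from h import *
c=cam("wrist"); print(bot.observe()["eef_pos"])
for col in("yellow","blue"):
    for p in panel(c,col,.034): 
        if p[1]>10 and p[0][1]<60: print(col,*p)
c=cam("top"); print(panel(c,"red",.024),panel(c,"yellow",.024))
E
```

```text
t: 33.7
eef_pos: [0.498, -0.2953, 0.029]
eef_rot: [3.141, 0.0, 1.719]
contact_force: [-0.6, 2.2, 5.2]
finger_gap: 0.0358
grasp_force: 25.0
t: 34.08
eef_pos: [0.4977, -0.2953, 0.0284]
eef_rot: [-3.141, 0.0, 1.719]
contact_force: [0.4, -0.4, -0.8]
finger_gap: 0.0539
grasp_force: 0.0
t: 35.2
eef_pos: [0.6412, -0.0184, 0.1182]
eef_rot: [-3.141, 0.001, 1.596]
contact_force: [0.2, -0.6, 0.4]
finger_gap: 0.0544
grasp_force: 0.0
[ 0.64106999 -0.01916607  0.11838256]
yellow [520.1  12.3] 29.1 16.8 -88.5 [105. 167.]
blue [658.9  11.8] 29.3 13.8 -87.8 [279. 172.]
[(array([ 407.6, -313. ]), 29.3, 18.1, -89.8, array([337., 216.]))] [(array([ 498.4, -300.9]), 33.1, 18.2, -89.7, array([333., 192.]))]
```

```bash
python3 -m inch '[[1.8,3.1,-2,0,0,0],[0,0,-3,0,0,0],[0,0,-2.9,0,0,0],[0,0,0,0,0,0],[0,0,0,0,0,0]]'; python3 -m inch '[[0,0,0,0,0,0],[0,0,0,0,0,0],[0,0,0,0,0,0],[0,0,0,0,0,0]]' -1 25; python3 -m inch '[[0,0,5,0,0,0],[0,0,4,0,0,0],[-1.4,-5.9,0,0,0,1.4],[-1.4,-5.9,0,0,0,1.4],[-1.4,-5.9,0,0,0,1.4],[-1.4,-5.9,0,0,0,1.4],[-1.7,-5.8,0,0,0,1.4],[0,0,0,0,0,0],[0,0,0,0,0,0]]'
```

```text
t: 35.92
eef_pos: [0.66, 0.0121, 0.0407]
eef_rot: [3.14, 0.0, 1.595]
contact_force: [0.0, 0.6, 0.0]
finger_gap: 0.0542
grasp_force: 0.0
t: 36.42
eef_pos: [0.6599, 0.0131, 0.0402]
eef_rot: [3.141, -0.0, 1.597]
contact_force: [-1.5, -0.3, 5.9]
finger_gap: 0.0358
grasp_force: 25.0
t: 37.55
eef_pos: [0.5867, -0.2805, 0.1294]
eef_rot: [3.142, -0.0, 1.718]
contact_force: [1.4, 0.6, -0.8]
finger_gap: 0.0356
grasp_force: 25.0
```

```bash
python3 -m inch '[[0,-0.1,-5,0,0,0],[0,0,-3.6,0,0,0],[0,0,-0.7,0,0,0],[0,0,-0.5,0,0,0],[0,0,-0.1,0,0,0],[0,0,0,0,0,0],[0,0,0,0,0,0]]';python3 -m inch '[[0,0,0,0,0,0],[0,0,0,0,0,0],[0,0,0,0,0,0]]' 0.15;  python3 -m inch '[[0,0,5,0,0,0],[0,0,5,0,0,0],[-1,6,2,0,0,0],[-1,6,2,0,0,0],[-1,6,0,0,0,0],[0,6,0,0,0,0],[0,0,0,0,0,0],[0,0,0,0,0,0]]'
python3 - <<'E'
from h import *
c=cam("top")
for col in("red","yellow","blue"):
    for p in panel(c,col,.024): 
        if p[1]>10: print(col,*p)
cv2.imwrite("pics/end.png",cv2.resize(c["color"][110:260,200:420],(792,540),interpolation=cv2.INTER_CUBIC))
E
```

```text
t: 38.42
eef_pos: [0.5868, -0.282, 0.031]
eef_rot: [3.141, 0.0, 1.719]
contact_force: [-0.6, 1.1, -1.5]
finger_gap: 0.036
grasp_force: 25.0
t: 38.8
eef_pos: [0.5865, -0.282, 0.0304]
eef_rot: [-3.142, 0.0, 1.719]
contact_force: [0.9, -0.1, -0.3]
finger_gap: 0.0539
grasp_force: 0.0
t: 39.8
eef_pos: [0.557, -0.0454, 0.1696]
eef_rot: [3.141, 0.0, 1.719]
contact_force: [0.2, -0.6, 0.5]
finger_gap: 0.0538
grasp_force: 0.0
red [ 409.4 -313. ] 29.3 14.5 -89.8 [337. 216.]
yellow [ 498.4 -300.9] 33.1 18.2 -89.7 [333. 192.]
blue [235.5 420.5] 39.2 21.5 28.0 [135. 263.]
blue [370.6 612.9] 39.9 21.2 -71.5 [ 85. 225.]
blue [ 588.1 -287. ] 33.2 14.7 -89.6 [329. 167.]
```

View pics/end.png

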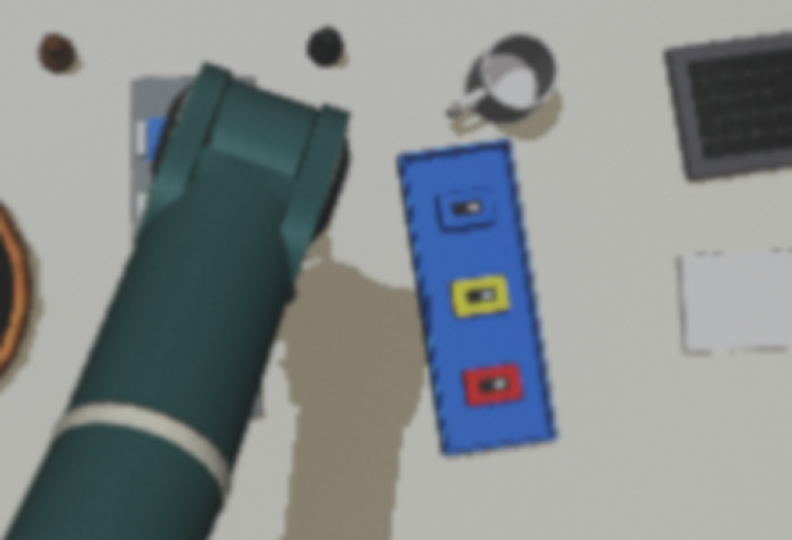

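The tray holds blue (465,208), yellow (480,296) and red (492,385), all flat and well apart. The stationery is undisturbed and the arm is clear, so I'll hand in.

```bash
python3 -c "
from h import *
print(ticket.close_job())"
```

```text
the job is handed in; nothing more can be done
None
```

Job handed in, verdict not shown: the red, yellow and blue pagers (green was absent) were each centred in their bays, the button was pressed to its stop, and all three now lie flat and apart in the blue tray.

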